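Change over the specimens on the microscope light stage

ROBOT

A 7-joint arm with a two-finger parallel gripper is mounted at the origin on the work surface. World frame = base frame: x ahead of the robot, y to its left, z up, the work surface at z = 0. Lengths are in mm, angles in rad, forces in N, time in s.
With the tool pointing down it reaches from about 400 to 875 mm from the base axis. Payload 19.3 kg.
Tool frame: the origin (TCP) lies at the very end of the fingers, on their centre line; the grasp point (between the pads) lies 19 mm behind it (grip_point_offset is the z of the grasp point in the tool frame, in mm); z points along the fingers, y is the line along which they close (so a half turn about z gives the same grasp; the last joint's range is limited). The gripper opens to 85 mm and grips with 20 to 120 N. Pads are 22 mm wide; open, the fingers measure 114 mm over their backs; the gripper's body (76 mm by 85 mm) begins 54 mm behind the grasp point. The pads swing forward as they close: fully open they stand 13 mm farther back than shut.
Start: joints at [-1.365, 0.521, -0.036, 1.599, 0.021, 1.021, -0.113], TCP at [170.217, 601.366, 231.291] pointing down, gripper open.
Joint ranges: [-2.91, 2.91], [-0.3, 2.13], [-1.5, 1.42], [0.17, 2.43], [-1.26, 4.41], [0.16, 1.93], [-2.52, 2.52]. Speed limits (rad/s): [1.89, 1.89, 2.39, 2.39, 3.01, 3.01, 3.01].

INTERFACE

Orientations are given as a 3x3 rotation matrix whose columns are the frame's x, y, z axes.
In Python, from workcell import movep, movel, goto_joints, open_gripper, clamp, wait, inverse_kinematics, read_state, camera, PlanningError, finish_job, grip_point_offset gives the robot as it stands. Calls block until the motion is done:
- movep(position, orientation): joint-space move of the TCP to a pose.
- movel(position, frame=None, max_speed=150, guard=None): straight line of the TCP; frame=None keeps the orientation; max_speed is the mean speed in mm/s. With guard (N) it stops when the force on the tool has changed by that much, and returns True; else False.
- goto_joints(angles): joint-space move.
- open_gripper() and clamp(): open the fingers fully, or close them until they stop; the grip force is fixed at half the most.
- wait(seconds).
- inverse_kinematics(position, orientation): joint angles nearest the present ones, or None.
- read_state(): the state.
- camera(name): name is "scene" or "side" or "wrist"; returns a dict with "image" (420x560x3 uint8, blue, green, red), "range_z" (420x560 float32, mm along the optical axis (not along the pixel's ray), 0 where there is no reading), "fx", "fy", "cx", "cy" (pixels), "cam_to_world" (4x4, takes a point from camera to world coordinates). Camera axes: x right, y up, looking along -z (the intrinsics and any distortion apply to the point x, -y, -z); pixel columns grow to the right and rows downward; lengths in mm; the calibration is good to about 2 mm. A picture is of the moment at which its call begins.
A pose or a line that the arm cannot do raises PlanningError and nothing moves.
- finish_job(): hands the job in; it is judged then, once.
The state is a dict: "time": time; "qpos": joint angles; "qvel": joint speeds; "joint_efforts": joint torques, N m; "eef_pos": TCP position; "tool_rot": TCP orientation; "ft_force": force on the tool from outside, world axes, zero at the start; "torque": the same for the moment, N m; "finger_gap": finger opening in mm; "gripper_force": force on a finger pad.
Only numpy, scipy, OpenCV 4.12 (cv2) and the standard library are available. Lean on these libraries where they do the work, as an engineer would, in place of code of your own. Each camera call takes 0.05 s, during which the arm holds its last target. There are 200 camera calls.

TASK

One of the two specimen containers, the open glass dish or the lidded jar, is on the round plate of the light stage and the other is on the wooden stand: swap them, so that each finally stands upright where the other was, in the middle of the round plate or of the stand's card. The fossil must stay in the dish, so carry the dish level and set both containers down gently without dropping them. Leave everything else on the table where it is, including the spare jar and the spare dish.

Things in the scene. Friction and masses are not known exactly. Their poses are not given: they have to be found in the camera images.
- dish: The open, straight-walled round glass dish to be swapped: 56 mm outside diameter, 34 mm high, wall 3 mm, floor 4 mm, about 0.1 kg, with the small fossil lying loose in it. It starts near the middle of either the stage plate or the stand's card; the jar starts on the other one. Origin at the centre of its underside, z up.
- jar: The closed glass jar to be swapped: round, 46 mm diameter, 70 mm high including its screw cap (a little narrower than the body), paper label, about 0.16 kg. It starts upright near the middle of either the stage plate or the stand's card. Origin at the centre of its underside, z up.
- fossil: Small brown fossil tooth, about 20 x 13 x 17 mm, lying loose on the floor of the dish. Origin at the centre of its underside.
- stage_plate (a point): Centre of the top of the round grey-rimmed white plate (96 mm diameter) of the light stage, 30 mm above the table. The light stage is a fixed cream-white box, 28 mm high, reaching from 80 mm in front of this point (-x) to 120 mm behind it (+x) and 75 mm to either side (y); its rear 45 mm is a raised housing 57 mm high. Axes: those of the stage.
- stand_card (a point): Centre of the top of the square white card (86 mm) on the fixed stepped wooden stand, 30 mm above the table. The stand is 115 x 115 mm at its foot. Axes: those of the stand.
- spare_jar: Bystander: a second jar just like the jar, standing on the table in front of the wooden stand (on the robot's side of it). Origin at the centre of its underside.
- spare_dish: Bystander: an empty dish just like the dish, standing on the table in front of the light stage (on the robot's side of it). Origin at the centre of its underside.
- wash_bottle: Bystander: white plastic bottle, 68 mm diameter, 170 mm high, standing at the left of the table. Origin at the centre of its underside.
- well_plate: Bystander: flat clear plastic plate with twelve round wells, 126 (x) x 84 (y) x 18 mm, lying on the table near its middle line, beyond the gap between stage and stand. Origin at the centre of its underside.
- tweezers: Bystander: dark steel tweezers, 128 mm long (x) x 20 mm, 8 mm thick, lying at the left of the table, pointing roughly away from the robot. Origin at the middle of the underside.
- brush: Bystander: slim wooden-handled brush, 140 mm long (along its x), 10 mm thick, lying on the table behind the wooden stand (far side from the robot). Origin near its middle, on the underside.
- card_box: Bystander: small white card box, 90 (x) x 70 (y) x 35 mm, at the right of the table. Origin at the centre of its underside.
Things that resemble listed ones, but are neither listed nor needed, are in the scene too. What is shaped like the dish but green or purple is not meant.

How it is judged:
By the outcome, as a careful person would: the job done as asked, in the order asked, and still so for the second after the job is handed in, with the robot touching nothing.
It also fails if it takes over 70 s, if anything falls off the work surface, if the arm or the gripper's body presses on something with over 40 N, if the wrist force passes 120 N, or if a joint passes its speed limit or range.

## Working session

There is one attempt and no reset: what is moved stays moved. The work goes in short steps, each a Python script; the robot and the scene stay as the last script left them, time stands still between calls to the robot, and variables do not carry over. Pictures are saved under pics/ and viewed, at most 10 in all, crops included, and the job is handed in when it is done.

```bash
mkdir -p pics; ls; cat > h.py <<'E'
import numpy as np, cv2
from workcell import *
def grab(n):
    c=camera(n); np.savez('pics/%s.npz'%n,**{k:c[k] for k in c}); return c
def pt(c,u,v,z=None):
    M=np.array(c['cam_to_world']); d=np.array([(u-c['cx'])/c['fx'],-(v-c['cy'])/c['fy'],-1.])
    if z is None:
        r=float(np.array(c['range_z'])[int(v),int(u)]); return M[:3,:3]@(d*r)+M[:3,3]
    w=M[:3,:3]@d; return M[:3,3]+w*(z-M[2,3])/w[2]
E
python3 - <<'E'
from h import *
s=read_state(); print(s['time'],grip_point_offset, {k for k in s})
a=grab('scene');b=grab('side')
for n,c in(('scene',a),('side',b)):
    print(n,c.keys(),np.round(c['cam_to_world'],2).tolist(),c['fx'],c['cx'],c['cy'])
    cv2.imwrite('pics/%s1.png'%n,cv2.resize(c['image'],None,fx=1.4,fy=1.4,interpolation=2))
E
```

```text
pics
0.0 -18.700000000000003 {'joint_efforts', 'qvel', 'eef_pos', 'gripper_force', 'qpos', 'time', 'finger_gap', 'tool_rot', 'torque', 'ft_force'}
scene dict_keys(['image', 'range_z', 'fx', 'fy', 'cx', 'cy', 'cam_to_world']) [[0.28, -0.57, 0.78, 1840.6], [0.96, 0.17, -0.22, -364.29], [-0.01, 0.81, 0.59, 1052.7], [0.0, 0.0, 0.0, 1.0]] 514.4501849821236 281.1822191070609 210.0328817533764
side dict_keys(['image', 'range_z', 'fx', 'fy', 'cx', 'cy', 'cam_to_world']) [[-1.0, 0.04, -0.04, 482.73], [-0.05, -0.53, 0.84, 1045.2], [0.01, 0.84, 0.54, 724.39], [0.0, 0.0, 0.0, 1.0]] 434.8166411192671 278.7104549161492 214.73241598746392
```

View pics/scene1.png

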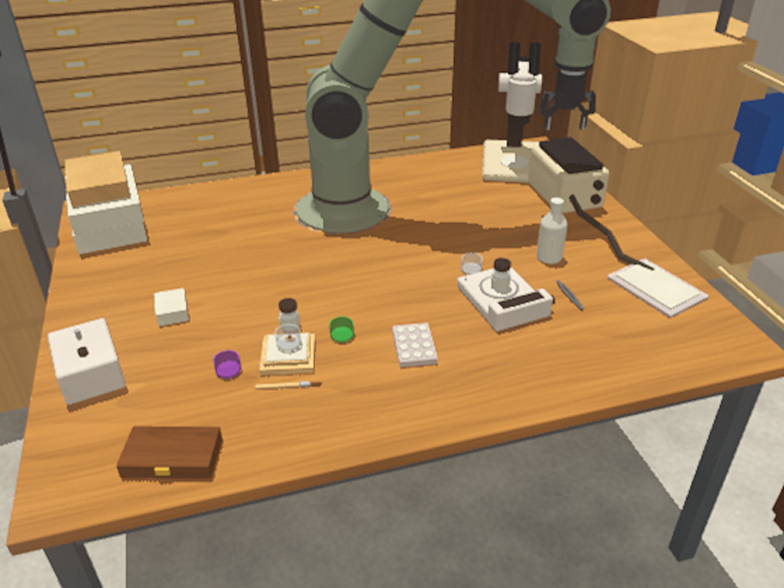

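View pics/side1.png

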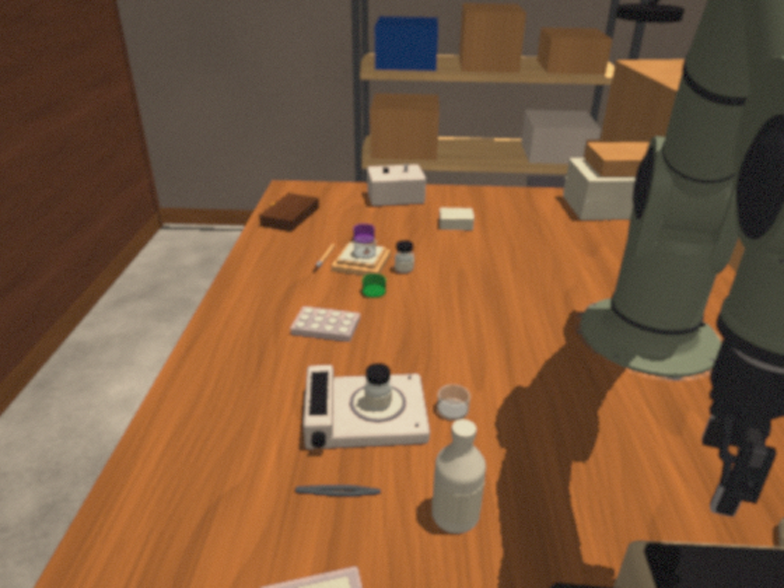

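Scene picture (1.4x zoom): jar on the stage at (502,275), dish with fossil on the stand at (289,338). Candidates for the jar are the stage jar (502,275) and the spare jar on the table (289,312). Candidates for the dish are the stand dish (289,338), the spare dish (472,264), green (342,329) and purple (228,364). The side view agrees: jar (378,388), dish (365,250), spare jar (404,257), spare dish (453,402). I choose the stage jar and the stand dish.

```bash
cat >> h.py <<'E'
def tri(obs):
    A=np.zeros((3,3));b=np.zeros(3)
    for c,u,v in obs:
        M=np.array(c['cam_to_world']); d=M[:3,:3]@np.array([(u-c['cx'])/c['fx'],-(v-c['cy'])/c['fy'],-1.]); d/=np.linalg.norm(d)
        P=np.eye(3)-np.outer(d,d); A+=P; b+=P@M[:3,3]
    x=np.linalg.solve(A,b); return x,[np.linalg.norm((np.eye(3)-np.outer(d,d))@(x-np.array(c['cam_to_world'])[:3,3])) for c,u,v in obs for d in [(lambda w:w/np.linalg.norm(w))(np.array(c['cam_to_world'])[:3,:3]@np.array([(u-c['cx'])/c['fx'],-(v-c['cy'])/c['fy'],-1.]))]]
E
python3 - <<'E'
from h import *
np.set_printoptions(precision=1,suppress=True)
a=np.load('pics/scene.npz');b=np.load('pics/side.npz')
P={'jarcap':((502,264),(378,372)),'plate':((498,289),(378,403)),'dishrim':((288,333),(365,248)),'fossil':((290,340),(363,254)),'sparejarcap':((288,304),(404,245)),'sparedish':((472,261),(453,396)),'bottletop':((557,203),(463,429)),'green':((342,329),(374,286)),'purple':((228,364),(364,233)),'wellplate':((415,343),(326,322))}
for k,(p,q) in P.items():
    p=np.array(p)/1.4;q=np.array(q)/1.4
    x,r=tri([(a,*p),(b,*q)]); print(k,x,np.round(r,1),'depth',pt(a,*p),pt(b,*q))
# stage/stand corners by ray at 28 / card at 30
for k,c,u,v,z in [('stage front L corner side',b,428,437,28),('stage front R',b,425,378,28),('card',a,268,360,30),('card',a,308,360,30),('card',a,311,335,30)]:
    print(k,pt(c,u/1.4,v/1.4,z))
s=read_state();print(np.array(s['tool_rot']))
c=grab('wrist');print(np.round(c['cam_to_world'],2),c['fx'])
E
```

```text
jarcap [537.9 272.7  94. ] [2.3 2.3] depth [546.8 270.3  98.2] [536.  275.6  98.6]
plate [538.6 267.8  22.3] [2.8 2.8] depth [560.5 259.5  36.7] [534.6 297.8  52.1]
dishrim [ 601.9 -253.    50.5] [2.6 2.6] depth [ 582.4 -252.4   37.7] [ 601.5 -231.3   59.4]
fossil [ 607.  -251.1   34.6] [2.2 2.2] depth [ 633.1 -254.5   58.7] [ 606.1 -227.4   45.3]
sparejarcap [ 510.7 -238.8   65.3] [1.6 1.6] depth [ 510.7 -238.1   63.6] [ 509.6 -231.7   70.4]
sparedish [411.4 248.8  27.6] [3.3 3.3] depth [386.5 262.    6.2] [407.2 224.4   9.7]
bottletop [415.2 467.7 163.2] [3.2 3.2] depth [425.  464.8 166.1] [413.5 469.9 168.8]
green [ 573.8 -129.6   15.5] [1.5 1.5] depth [ 561.  -126.4    3.3] [ 570.9 -103.4   32.6]
purple [ 620.3 -392.5   17. ] [2.7 2.7] depth [ 607.4 -391.8    2.8] [ 615.8 -363.5   33.7]
wellplate [663.3  16.3  11.8] [2.7 2.7] depth [676.1  14.1  20.1] [659.9  24.6  19.9]
stage front L corner side [452.2 345.3  28. ]
stage front R [457.3 200.3  28. ]
card [ 650.9 -307.6   30. ]
card [ 675.4 -225.5   30. ]
card [ 594.5 -203.5   30. ]
[[-1.   0.3 -0. ]
 [ 0.3  1.  -0. ]
 [-0.  -0.  -1. ]]
[[  0.3  -0.9  -0.3 101.6]
 [  1.    0.3   0.1 620.8]
 [ -0.   -0.3   1.  372.8]
 [  0.    0.    0.    1. ]] 293.84480682967114
```

The triangulated points agree with the text: jar cap 94–98 mm up on the stage, spare jar 65–70 on the table, and the card corners match. Next I look from the wrist over the stage from two places.

```bash
cat >> h.py <<'E'
def R(yaw): # tool x = -(cos,sin) ; y = (-sin,cos)... pointing down
    c,s=np.cos(yaw),np.sin(yaw)
    return np.array([[-c,-s,0],[-s,c,0],[0,0,-1.]])
E
python3 - <<'E'
from h import *
ims=[]
for i,p in enumerate([(490,250,230),(490,310,230)]):
    try: movep(list(p),R(0)) if i==0 else movel(list(p))
    except PlanningError as e: print(e)
    wait(.2); c=camera('wrist'); np.savez('pics/wst%d.npz'%i,**c); ims.append(c['image'])
    print(read_state()['time'],np.round(read_state()['eef_pos'],1),np.round(read_state()['ft_force'],1))
cv2.imwrite('pics/w1.png',np.hstack([cv2.resize(i[60:420,80:480],None,fx=1,fy=1) for i in ims]))
E
```

```text
2.1333 [489.8 250.5 230. ] [ 0.1  0.2 -0.3]
2.9333 [490.2 309.3 230.1] [-0.4  0.   0.1]
```

View pics/w1.png

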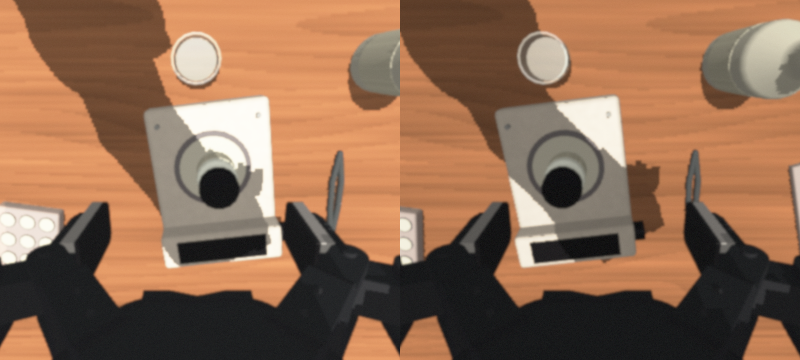

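The wrist pictures show the jar (black cap) on the ringed stage plate. Its cap is at crop (218,188) and (162,186), the plate ring is about (212,168) and (165,166), and the empty spare dish is at (196,58). I enlarge to read these more closely.

```bash
python3 - <<'E'
from h import *
o=[]
for i,x0 in ((0,210),(1,160)):
    c=np.load('pics/wst%d.npz'%i)['image'][145:345,x0:x0+160]
    o.append(cv2.resize(c,None,fx=2.5,fy=2.5,interpolation=cv2.INTER_CUBIC))
cv2.imwrite('pics/w2.png',np.hstack(o))
E
```

```text
(no output)
```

View pics/w2.png

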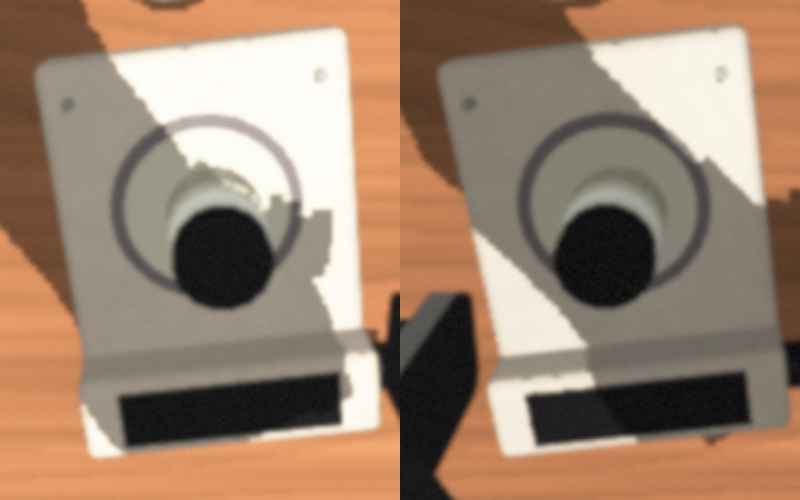

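Close crop confirms the jar (black cap, translucent body) stands on the ringed plate. In view 1 the cap is at (222,257) and the ring's extremes are x 111–301, top 114. In view 2 the cap is at (605,257) and the ring is x 519–711, top 113. I triangulate these and look at the stand in the same step.

```bash
python3 - <<'E'
from h import *
from scipy.optimize import least_squares
np.set_printoptions(precision=1,suppress=True)
A,B=np.load('pics/wst0.npz'),np.load('pics/wst1.npz')
f=lambda u,v:(210+u/2.5,145+v/2.5); g=lambda u,v:(160+(u-400)/2.5,145+v/2.5)
def T(n,p,q):
    x,r=tri([(A,*f(*p)),(B,*g(*q))]); print(n,x,r[0],'depth',pt(A,*f(*p)),pt(B,*g(*q)))
T('cap',(222,258),(605,258)); T('hole1',(67,104),(469,104)); T('hole2',(320,75),(721,73))
T('cornerR',(344,30),(743,30)); T('cornerL',(38,68),(441,68))
for P,c,h in (([(111,207),(301,200),(208,114),(140,265),(170,290)],A,f),([(519,203),(711,207),(613,113),(548,277),(690,272)],B,g)):
    X=np.array([pt(c,*h(*p),30)[:2] for p in P])
    s=least_squares(lambda t:np.hypot(*(X-t[:2]).T)-t[2],[540,270,45]); print('ring',s.x,s.fun)
ims=[]
for i,p in enumerate([(550,-280,230),(550,-225,230)]):
    movep(list(p),R(0)) if i==0 else movel(list(p))
    wait(.2); c=camera('wrist'); np.savez('pics/wsd%d.npz'%i,**c)
    x0=int(c['cx']+(-1 if i else 1)*0)-80
    ims.append(cv2.resize(c['image'][145:345,200:360],None,fx=2.5,fy=2.5,interpolation=cv2.INTER_CUBIC))
cv2.imwrite('pics/w3.png',np.hstack(ims)); print(read_state()['time'])
E
```

```text
cap [538.5 273.3  92.7] 0.27161624104045506 depth [535.5 272.7  99.1] [535.9 274.1  99.4]
hole1 [486.9 203.2  28.7] 0.20527412027728786 depth [485.8 203.8  33.3] [486.1 204.8  34.1]
hole2 [472.9 322.7  27.2] 0.14190378937486092 depth [472.1 321.5  33.3] [471.7 322.5  34.1]
cornerR [452.5 332.8  26.6] 0.333617629944139 depth [455.  339.5  -1.9] [453.3 333.1  22. ]
cornerL [471.  188.9  20.9] 0.1883463579043859 depth [470.1 189.7  25.5] [470.5 190.4  25.3]
ring [538.2 270.2  46.7] [ 0.4 -0.3  0.2 -1.5  1.3]
ring [541.1 270.9  48.6] [-1.4 -1.1  1.1  0.9  0.5]
6.075
```

View pics/w3.png

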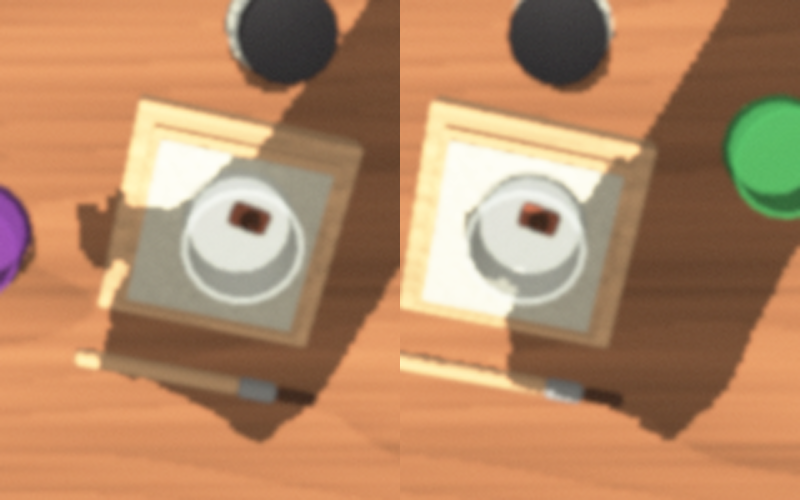

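Wrist views of the stand: clear dish with brown fossil on the white card. The rim centre is about (243,243) and (528,243). The card corners are (157,139), (333,174), (294,332), (127,302) in view 1 and (447,142), (622,178), (583,333), (422,300) in view 2. The spare jar is at the top, and green and purple lie to the sides.

```bash
python3 - <<'E'
from h import *
np.set_printoptions(precision=1,suppress=True)
A,B=np.load('pics/wsd0.npz'),np.load('pics/wsd1.npz')
f=lambda u,v:(200+u/2.5,145+v/2.5); g=lambda u,v:f(u-400,v)
C=[]
for n,p,q in (('rim',(243,243),(528,243)),('fossil',(250,218),(540,218)),('c1',(157,139),(447,142)),('c2',(333,174),(622,178)),('c3',(294,332),(583,333)),('c4',(127,302),(422,300)),('sparecap',(288,33),(560,37))):
    x,r=tri([(A,*f(*p)),(B,*g(*q))]); print(n,x,r[0],'z30/64',[pt(A,*f(*p),z)[:2] for z in (30,64)],[pt(B,*g(*q),z)[:2] for z in (30,64)])
    if n[0]=='c': C.append((pt(A,*f(*p),30)+pt(B,*g(*q),30))[:2]/2)
C=np.array(C);print('card',C.mean(0),np.linalg.norm(C-np.roll(C,1,0),axis=1),[np.degrees(np.arctan2(*(b-a)[::-1])) for a,b in zip(C,np.roll(C,-1,0))])
for q,p in (((538,273,200),R(.117)),((480,20,200),R(0)),((603,-254,200),R(-.2))): print(inverse_kinematics(list(q),p))
E
```

```text
rim [ 607.4 -255.7   54.5] 0.23897265669141915 z30/64 [array([ 617.6, -253.9]), array([ 603.8, -256.4])] [array([ 617.1, -258.1]), array([ 603.3, -254.8])]
fossil [ 601.6 -251.3   36.6] 0.23872208587019 z30/64 [array([ 604.3, -250.7]), array([ 591.9, -253.6])] [array([ 603.8, -251.8]), array([ 591.3, -249.2])]
c1 [ 565.6 -296.4   25.9] 0.4412344726574179 z30/64 [array([ 564.1, -296.2]), array([ 555.6, -294.5])] [array([ 565. , -295.6]), array([ 556.4, -288.6])]
c2 [ 581.1 -211.6   34. ] 0.754209267615962 z30/64 [array([ 581.6, -210.9]), array([ 571.4, -217.7])] [array([ 583.2, -211.4]), array([ 572.8, -212.8])]
c3 [ 653.1 -230.4   55.7] 0.025163082538607225 z30/64 [array([ 667.1, -226.5]), array([ 648.4, -231.7])] [array([ 667.2, -230.8]), array([ 648.5, -230.3])]
c4 [ 647.3 -312.3   33.8] 0.7761991193708838 z30/64 [array([ 650.1, -312.7]), array([ 633.1, -309.4])] [array([ 648.3, -313.1]), array([ 631.4, -304.4])]
sparecap [ 511.2 -239.3   61.3] 0.5862192750991215 z30/64 [array([ 513.8, -235.3]), array([ 510.4, -239.7])] [array([ 515.2, -240.6]), array([ 511.6, -239.2])]
card [ 615.8 -262.1] [86.3 86.6 86.6 86.2] [np.float64(78.1175214858082), np.float64(-11.653425083353358), np.float64(-102.07008181458141), np.float64(168.62807820314399)]
[-0.7  0.5  0.2  1.7 -0.1  0.9  1.2]
[-0.4  0.3  0.3  2.  -0.1  0.8  1.5]
[ 0.1  0.6  0.3  1.6 -0.2  1.   1.9]
```

Card: 86.4 mm square, as given. Its centre is (616,-262), its yaw -11.7° and its height about 31. The dish centre at rim height is (603.5,-255.6). Plate centre is (539.5,270.5) with yaw 6.7°, and the jar is at (537,273). The jar goes first, to a free table spot at (480,20).

```bash
cat >> h.py <<'E'
S=lambda: read_state()
def pick(x,y,z,yaw,up=120,first=True):
    if first: movep([x,y,z+up],R(yaw))
    else: movel([x,y,z+up],R(yaw),max_speed=250)
    if movel([x,y,z],max_speed=100,guard=10): print('CONTACT on descent',S()['eef_pos'])
    clamp(); wait(.2); s=S(); print('gap',s['finger_gap'],'F',s['gripper_force'],'tcp',np.round(s['eef_pos'],1))
def place(x,y,z,yaw,zt,up=60):
    movel([x,y,zt],R(yaw),max_speed=160)
    movel([x,y,z+12],max_speed=100); wait(.3)
    h=movel([x,y,z-4],max_speed=15,guard=3); s=S(); print('touch',h,np.round(s['eef_pos'],1),np.round(s['ft_force'],1))
    open_gripper(); wait(.2); movel([x,y,z+up],max_speed=100); print('t',S()['time'])
E
python3 - <<'E'
from h import *
pick(537,273,41,.117)
movel([537,273,140],max_speed=120); print(S()['finger_gap'],S()['ft_force'],S()['time'])
place(480,20,11,0,100,up=100)
E
```

```text
gap 44.41179725526118 F 60.30120727024041 tcp [537.1 273.1  41.6]
44.403149052636046 [-0.70423267  0.52359106 -2.40531137] 10.8917
touch True [479.9  20.   11.6] [-0.5  0.3  9.4]
t 16.4833
```

The jar touched the table 30.0 mm lower than its pick height, so the plate height is confirmed. Now the dish.

```bash
python3 - <<'E'
from h import *
pick(603.5,-255.6,31,-.204)
movel([603.5,-255.6,50],max_speed=40); wait(.2)
c=camera('wrist'); print(S()['finger_gap'],np.round(S()['ft_force'],2),S()['time'])
cv2.imwrite('pics/w4.png',c['image'])
E
```

```text
gap 55.764979918503116 F 61.95193447172642 tcp [ 603.8 -255.6   32. ]
54.864784260602036 [ 0.24 -0.1  -0.69] 20.4833
```

View pics/w4.png

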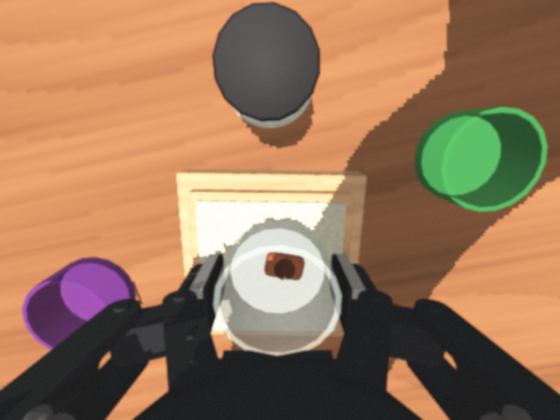

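The dish is held level between the pads (rim centre about (277,290)) with the fossil inside at (286,265), and it is clear of the card. Carry on to the stage.

```bash
python3 - <<'E'
from h import *
movel([603.5,-255.6,130],max_speed=100)
place(539.5,270.5,32,.117,130,up=110)
pick(480,20,11,0)
movel([480,20,130],max_speed=120); print(S()['finger_gap'],S()['ft_force'])
place(616,-262,41,-.204,140,up=130)
movep([550,-225,230],R(0)); wait(.3); c=camera('wrist')
a=c['image'][100:340,140:420]; np.savez('pics/f0.npz',**c)
movep([490,250,230],R(0)); wait(.3); c=camera('wrist'); np.savez('pics/f1.npz',**c)
b=c['image'][100:340,140:420]
cv2.imwrite('pics/w5.png',cv2.resize(np.hstack([a,b]),(798,342),interpolation=cv2.INTER_CUBIC))
print(S()['time'])
E
```

```text
touch True [539.5 270.5  31.9] [-1.4  0.   9.4]
t 28.8417
gap 44.40914969639696 F 58.96979136625305 tcp [480.2  20.   11.6]
43.962269776959886 [ 0.31265977 -0.28889938 -2.31546623]
touch True [ 616.  -262.    41.7] [-0.5  0.9  8. ]
t 39.325
42.2417
```

View pics/w5.png

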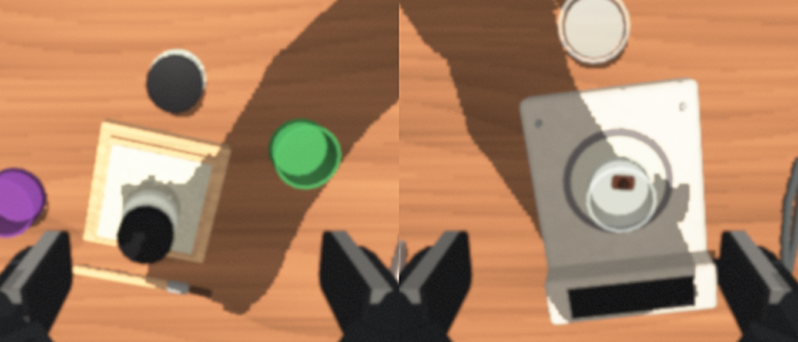

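Left: the jar stands upright on the card, cap at (145,234). Right: the dish is on the plate, rim at (621,197), with the fossil in it at (623,183). The spare jar and spare dish look as before. I check the centring numerically.

```bash
python3 - <<'E'
from h import *
a,b=np.load('pics/f0.npz'),np.load('pics/f1.npz')
k=1.425
print('jar',pt(a,140+145/k,100+234/k,98)[:2],'vs 616,-262; dish',pt(b,140+(621-399)/k,100+197/k,64)[:2],'vs 539.5,270.5')
print('spares',pt(a,140+174/k,100+82/k,68)[:2],'was 511,-239')
finish_job()
E
```

```text
jar [ 613.33279644 -260.97794497] vs 616,-262; dish [539.00288992 270.80880922] vs 539.5,270.5
spares [ 508.79920976 -240.10028883] was 511,-239
the job is handed in; nothing more can be done
```

The jar and dish are swapped: the jar stands upright on the stand's card and the dish is on the stage plate with the fossil still in it, each measured within about 3 mm of centre, and I handed the job in with the robot clock at about 42 s.

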